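# Let the stirrer down on its ratchet

## Robot

A 6-joint arm with a two-finger parallel gripper is mounted at the origin on the work surface. World frame = base frame: x ahead of the robot, y to its left, z up, the work surface at z = 0. Lengths are in mm, angles in rad, forces in N, time in s.
With the tool pointing down it reaches from about 350 to 875 mm from the base axis. Payload 4.2 kg.
Tool frame: the origin (TCP) lies on the mounting face of the last link; the fingertips stand 173 mm ahead of it and the grasp point (between the pads) lies 155 mm ahead of it; z points along the fingers, y is the line along which they close (so a half turn about z gives the same grasp; the last joint's range is limited). The gripper opens to 85 mm and grips with 20 to 120 N. Pads are 22 mm wide; open, the fingers measure 114 mm over their backs; the gripper's body (76 mm by 85 mm) begins 54 mm behind the grasp point. The pads swing forward as they close: fully open they stand 13 mm farther back than shut.
Start: joints at [1.546, 0.385, 0.008, 0, -1.194, -0.259], TCP at [174.971, 599.987, 404.712] pointing down, gripper open.
Joint ranges: [-3.14, 3.14], [-1.21, 2.06], [-1.07, 1.41], [-3.16, 2.05], [-2.99, -0.16], [-3.1, 3.1]. Speed limits (rad/s): [2.79, 2.79, 3.14, 3.14, 3.14, 3.14].

## Interface

Orientations are given as a unit quaternion [x, y, z, w].
In Python, from bench import arm gives the robot as it stands.
- The arm moves only by the tool carry_out, never from a script. Its argument "rows" is a list of rows, each a list of 7 numbers: the shift along the tool's x, y, z as a fraction of full scale, then the turn, a rotation vector about the tool's x, y, z as a fraction of full scale, then the opening, from -1 (shut) to 1 (fully open). A call has 1 to 12 rows; each row is the pose to reach, as a shift and turn from the pose commanded when the call began, along the tool's axes at that moment, turning the shorter way round; what a row does not reach only later rows make up. Full scale, the value 1, is 20 cm for a shift and pi rad for a turn. A row lasts 1/8 s, in which the tool goes at most 62.5 mm and 10.7 degrees, less where a joint would pass 70% of its speed; a pose out of reach is approached as far as the arm can. A call with a number of a shift or a turn outside -1 to 1 is refused whole. A call with a gripper value outside its range is refused whole. The fingers move at their own pace and stop on an object; the grip force is fixed at half the most. Time passes only in rows, so rows that repeat a pose let the fingers close. It gives the time, the measured TCP pose, the force, the opening and the grip force at its end, in the units of the state.
- arm.read_state(): the state, without advancing time (a new reading comes with each control period).
- arm.get_image(name): name is "side" or "top"; returns (picture, depth): 420x560x3 uint8, red, green, blue; 420x560 float32, mm along the optical axis (not along the pixel's ray), 0 where there is no reading.
- arm.calibration(name): a dict with "mtx" (3x3 intrinsics, pixels), "cam_to_world" (4x4, takes a point from camera to world coordinates). Camera axes: x right, y up, looking along -z (the intrinsics and any distortion apply to the point x, -y, -z); pixel columns grow to the right and rows downward; lengths in mm; the calibration is good to about 2 mm. A picture is of the moment at which its call begins. calibration takes no time and is no camera call.
- arm.job_done(): hands the job in; it is judged then, once.
The state is a dict: "clock": time; "joints": joint angles; "joint_vel": joint speeds; "joint_efforts": joint torques, N m; "position": TCP position; "ee_rot": TCP orientation; "contact_force": force on the tool from outside, world axes, zero at the start; "wrist_torque": the same for the moment, N m; "gripper_width": finger opening in mm; "grasp_force": force on a finger pad.
Only numpy, scipy, OpenCV 4.12 (cv2) and the standard library are available. Lean on these libraries where they do the work, as an engineer would, in place of code of your own. Each camera call takes 0.05 s, during which the arm holds its last target. There are 200 camera calls.

## Task

The overhead stirrer is wound up on its lift stand and held there by the ratchet pawl. Lift the pawl fully clear of the toothed wheel (pressing down its thumb lever does it) and keep it so while the drum turns back and the stirrer sinks into the beaker, until the pointer is level with the index mark on the scale, not far past it; then let the pawl drop so that its nose goes home in the teeth and holds the load there. Be gentle: the pawl is a small part, so feel for its stop and never force it, and leave the stirrer and everything else on the bench alone.

Things in the scene. Friction and masses are not known exactly. Their poses are not given: they have to be found in the camera images.
- stand: White lift stand, fixed. Origin under the ram on the bench; x points along the boom to the stirrer and beaker, z up. Base plate 320 x 190 x 14 mm; gear head (x -30..54, y -35..35 mm) up to z 190 mm; above it the ram, x and y within 20 mm, to z 425 mm. On the head's -y side: drum 52 mm wide, then steel ratchet wheel 72 mm wide, 10 mm thick, its axle at (22, -65, 135) mm along y.
- pawl_nose (a point): Centre of the rounded nose (4 mm thick) of the dark steel pawl. The pawl turns on a spindle along y through stand (-14, -, 175) mm; the nose, at stand (22, -65) mm, sits on top of the wheel: z 167 mm when home in a gap; from 170.5 it half clears and rattles over the tips; z above 173 is fully clear; an unyielding stop holds it at 173.4 to 173.8. A spring drops it. It bears 12 N at most.
- pawl: The pawl with its thumb lever, clamped on the spindle's outer end, pointing to stand -x: flat ribbed pad 24 x 24 mm, centre at stand (-70, -80) mm, free below. Clamped at a different angle each time: pad top at z 176 to 189 mm (find it by touch). Down 9.5 to 10 mm lifts the nose to the stop: 4 to 8 N while the tooth resists, 3 to 5 N when clear, then a sharp rise at the stop. Origin (-14, 0, 175) mm.
- drum (a joint): Drum and ratchet wheel (18 teeth), rad, 0 at the start; grows as it turns back and lets the stirrer down, 12 mm per rad, 4.2 mm per tooth. With the pawl clear a damper lets it turn at 0.3 to 0.6 rad/s (3.5 to 7 mm/s), depending on the load. With the pawl dropped it stops at the next tooth, up to 4.2 mm lower.
- pointer (a point): Tip of the thin dark pointer carried by the ram, in front (-y face) of the upright steel scale plate that stands on the gear head; goes down with the stirrer, z about 345 mm at the start.
- index_mark (a point): Tip of the mark on the small black clamp that sits on the same scale plate, on its +x edge; set 38 to 58 mm below the pointer's start. Scale lines are 5 mm apart. Good work brings the pointer level with it within 6 mm.
- beaker: 600 ml glass beaker, 96 mm wide, 105 mm high, loose on the stand's base plate under the stirrer. Origin at its underside. Leave alone.
- wrench: Small steel wrench, 100 mm, lying on the base plate. Leave alone.
- tip_box: Blue box of pipette tips, 85 x 125 x 73 mm, origin at its underside. Leave alone.
- low_rack: Low tip rack with a red top, 82 x 122 x 55 mm, origin at its underside. Leave alone.
- small_beaker: Small glass beaker, 52 mm wide, 55 mm high, on the bench on the pawl side of the stand. Leave alone.
- pipette: White pipette lying on the bench, 230 mm long, 26 mm high. Leave alone.
- petri: Stack of three petri dishes, 90 mm wide, 47 mm high. Leave alone.
- reagent: Amber reagent bottle, 64 mm wide, 130 mm high. Leave alone.
- ram: Toothed ram with boom, white stirrer motor, shaft and impeller, moving up and down as one with the drum (2.4 to 4.2 kg). Motor 76 x 76 x 130 mm centred on stand (150, 0) mm, z 347 to 477 at the start; boom from the ram to it at z 402. Origin at the stand origin when wound up. Not to be touched.

How it is judged:
By the outcome, as a careful person would: the job done as asked, in the order asked, and still so for the second after the job is handed in, with the robot touching nothing.
It also fails if it takes over 58 s, if anything falls off the work surface, if the arm or the gripper's body presses on something with over 40 N, if the wrist force passes 120 N, or if a joint passes its speed limit or range.

## Working session

There is one attempt and no reset: what is moved stays moved. The work goes in short steps, Python scripts to look and compute and a tool call to move; the robot and the scene stay as the last step left them, time stands still between calls to the robot, and variables do not carry over. Pictures are saved under pics/ and viewed, at most 10 in all, crops included, and the job is handed in when it is done.

Besides the shell and the picture viewer there is one more tool, called after "Emit:" as name(argument=value, ...), one argument or row to a line, values as JSON. carry_out: Moves the arm, as the interface text tells. Its arguments: {"type":"object","properties":{"rows":{"type":"array"}},"required":["rows"]}

```bash
mkdir -p pics; ls; python3 - <<'E'
from bench import arm
import cv2,numpy as np
s=arm.read_state();print(s)
for n in("side","top"):
    p,d=arm.get_image(n);np.savez(f"{n}0.npz",p=p,d=d)
    cv2.imwrite(f"pics/{n}0.png",p[:,:,::-1]);c=arm.calibration(n);print(c)
E
```

```text
pics
{'clock': 0.0, 'joints': array([ 1.54557586e+00,  3.85564002e-01,  6.60919089e-03, -4.58990574e-04,
       -1.19400354e+00, -2.58586883e-01]), 'joint_vel': array([ 7.67172353e-04, -2.12126096e-04,  7.48585003e-04,  2.80502304e-04,
       -5.02974233e-05,  3.49771981e-04]), 'joint_efforts': array([-4.81781590e-04, -3.92284262e+01,  1.88403994e+01,  4.18609992e+00,
       -4.56395719e-03,  3.55953581e-06]), 'position': array([174.92835539, 599.80623072, 403.61609877]), 'ee_rot': array([ 9.89935978e-01, -1.41511646e-01, -8.60042277e-05,  1.09849484e-03]), 'contact_force': array([-0.17560208, -0.33522154,  0.3147275 ]), 'wrist_torque': array([-0.00282096, -0.04819766,  0.02799268]), 'grasp_force': 0.0, 'gripper_width': 85.47216686212484}
{'mtx': array([[388.56466445,   0.        , 271.45241938],
       [  0.        , 388.56466445, 206.15309604],
       [  0.        ,   0.        ,   1.        ]]), 'cam_to_world': array([[-9.82200475e-01,  1.49728445e-01, -1.13417896e-01,
         4.26156201e+02],
       [-1.87035395e-01, -7.23923639e-01,  6.64042413e-01,
         6.57151555e+02],
       [ 1.73201416e-02,  6.73435935e-01,  7.39042661e-01,
         9.26460436e+02],
       [ 0.00000000e+00,  0.00000000e+00,  0.00000000e+00,
         1.00000000e+00]])}
{'mtx': array([[413.5075721 ,   0.        , 281.75545307],
       [  0.        , 413.5075721 , 202.5814109 ],
       [  0.        ,   0.        ,   1.        ]]), 'cam_to_world': array([[-8.39584333e-03,  9.94321555e-01, -1.06085604e-01,
         4.03216987e+02],
       [-9.99527996e-01, -1.14800325e-02, -2.84955089e-02,
         4.84039066e-01],
       [-2.95515649e-02,  1.05796287e-01,  9.93948616e-01,
         1.56698181e+03],
       [ 0.00000000e+00,  0.00000000e+00,  0.00000000e+00,
         1.00000000e+00]])}
```

View pics/side0.png

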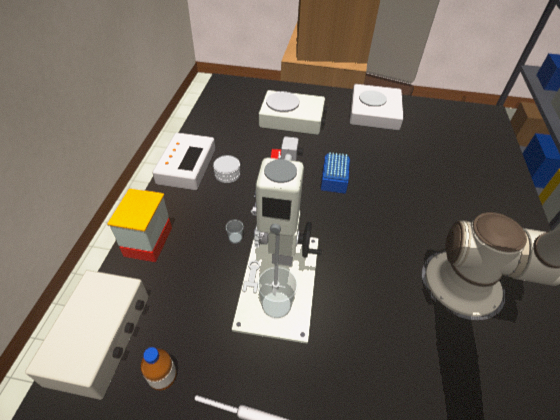

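View pics/top0.png

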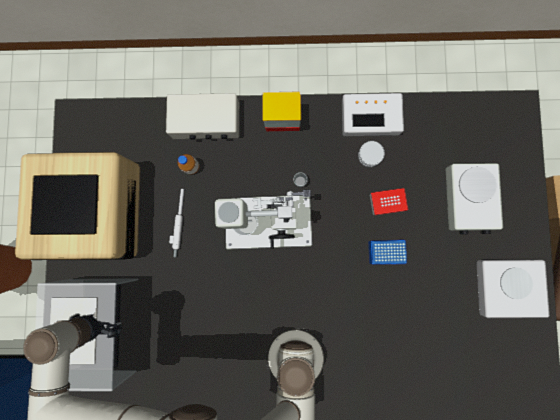

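```bash
python3 - <<'E'
import cv2,numpy as np
t=np.load("top0.npz")['p'][180:260,205:335,::-1];s=np.load("side0.npz")['p'][130:345,215:335,::-1]
cv2.imwrite("pics/tc.png",cv2.resize(t,None,fx=6,fy=6,interpolation=cv2.INTER_CUBIC))
cv2.imwrite("pics/sc.png",cv2.resize(s[:150],None,fx=4,fy=4,interpolation=cv2.INTER_CUBIC))
E
```

```text
(no output)
```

View pics/tc.png

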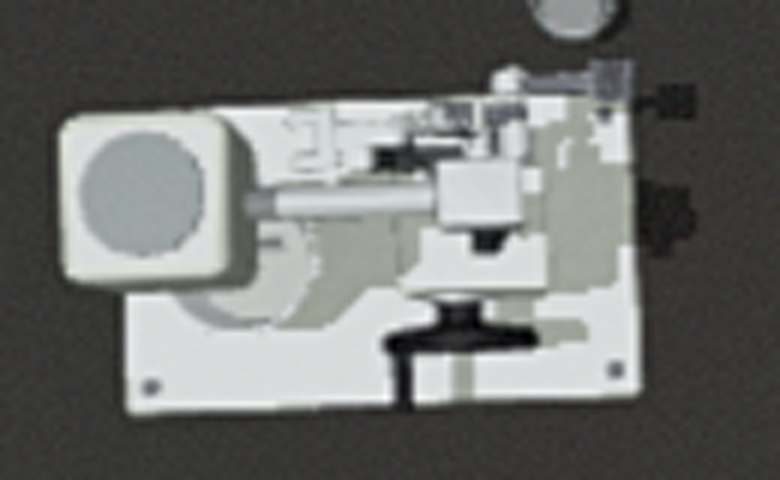

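View pics/sc.png

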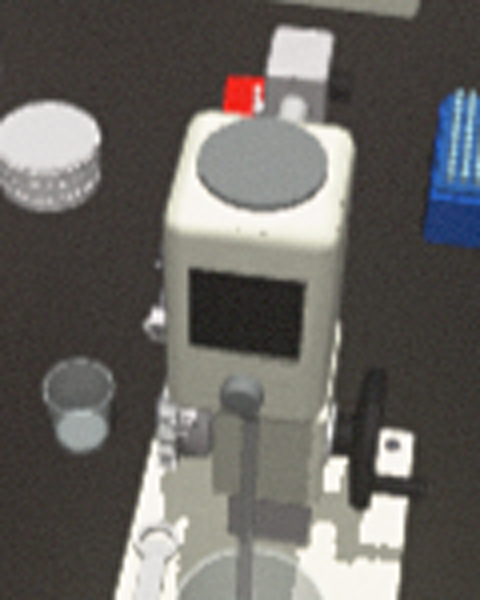

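```bash
cat >h.py <<'E'
import numpy as np
from bench import arm
def ray(n,u,v):
    c=arm.calibration(n);K=c["mtx"];T=c["cam_to_world"]
    d=np.array([(u-K[0,2])/K[0,0],-(v-K[1,2])/K[1,1],-1.]);return T[:3,3],T[:3,:3]@d
def atz(n,u,v,z):
    o,d=ray(n,u,v);return o+d*(z-o[2])/d[2]
def atd(n,u,v,D):
    o,d=ray(n,u,v);return o+d*D
E
python3 - <<'E'
from h import *
c=lambda u,v:(205+(u+.5)/6-.5,180+(v+.5)/6-.5)
np.set_printoptions(precision=1,suppress=True)
LL=atz("top",*c(128,413),14);LR=atz("top",*c(641,395),14);UR=atz("top",*c(632,97),14)
print(LL,LR,UR,np.linalg.norm(LL-LR),np.linalg.norm(UR-LR))
for n,(u,v) in dict(sLR=(233+.5-0,329),sRR=(311,337)).items(): print(n,atz("side",u,v,14))
d=np.load("top0.npz")['d']
for n,(u,v) in dict(pad=(610,80),padL=(595,80),lever=(560,82),motor=(142,190),ramtop=(480,195),clamp=(385,157),ptr=(440,155),scale=(455,112),nose=(505,110)).items():
    x,y=c(u,v);x,y=round(x),round(y);print(n,x,y,atd("top",x,y,d[y,x]))
x0,y0=265,200
for y in range(189,212):print(y,*[f"{atd('top',x,y,d[y,x])[2]:.0f}" for x in range(262,313,1)])
E
```

```text
[398.6 255.9  14. ] [407.  -64.3  14. ] [593.7 -61.6  14. ] 320.31058320794637 186.6660295184461
sLR [581.2 258.3  14. ]
sRR [391.2 241.4  14. ]
pad 306 193 [582.1 -41.8 185.6]
padL 304 193 [582.2 -35.  185.9]
lever 298 193 [583.3 -15.  178.8]
motor 228 211 [498.4 174.1 481. ]
ramtop 285 212 [498.6  24.4 427.3]
clamp 269 206 [527.7  75.9 306.2]
ptr 278 205 [527.   46.9 340.3]
scale 280 198 [566.7  46.  181.9]
nose 289 198 [566.   15.6 184.5]
189 6 -0 -1 -0 -3 3 3 6 -1 3 2 0 -1 1 9 -2 0 -1 3 -2 -4 8 -2 -3 -2 -4 7 4 3 2 -2 -5 -0 1 -4 1 -2 3 -2 -2 -2 1 -2 3 3 3 -1 0 3 4 7
190 1 4 4 6 -1 -6 5 3 -2 7 2 -4 2 2 2 1 -2 1 5 -1 -1 2 3 -1 1 4 0 -0 3 -1 1 4 -1 2 -4 -4 6 -1 -3 -5 3 189 190 198 194 195 189 189 3 2 -2
191 7 3 -2 3 -3 6 1567 2 -0 7 -2 3 4 2 -3 -3 -0 -0 5 4 -2 3 -3 -2 -2 4 -0 189 178 2 4 -1 -2 6 -6 -4 5 4 2 -3 6 188 188 188 191 183 187 188 -2 1 -5
192 4 4 3 1 1 4 4 -6 7 1 2 1 -3 -6 3 -1 -0 -0 -2 1 -8 -1 -3 0 4 191 194 1567 192 180 179 -1 -4 -6 182 184 185 184 183 183 183 190 187 189 187 191 188 191 3 4 4
193 2 -6 -0 6 5 -4 4 0 4 -2 0 9 3 1 2 1 -3 0 -0 6 -2 5 5 -1 190 190 191 197 194 
[... 2539 characters left out ...]
91 297 292 293 292 292 248 418 423 429 426 428 425 423 424 422 423 424 425 425 425 424 192 186 193 187 10 14 15 16 13 22 13 10 14 11 11 17 16 12 6 -2 1
209 10 9 10 8 21 12 13 14 6 193 191 195 191 192 207 426 423 423 426 423 424 425 429 425 421 425 425 425 424 425 187 188 189 190 17 16 18 20 12 13 20 12 15 20 16 19 6 15 -2 1 -0
210 14 13 11 406 405 405 406 409 404 407 409 408 410 408 409 423 421 425 425 426 424 429 422 422 425 421 417 428 423 424 190 193 196 189 11 16 16 11 14 19 14 16 11 8 13 11 19 11 1 -5 0
211 411 409 410 409 412 408 408 407 408 412 412 408 412 410 410 411 422 421 426 425 424 424 424 423 423 423 423 424 425 428 194 195 192 189 12 18 14 13 15 17 10 9 17 11 12 16 21 16 2 3 4
```

Emit:
carry_out(
  rows=[
    [0.2,0.3,-0.25,0,0,0,-1],
    [0.4,0.6,-0.5,0,0,0,-1],
    [0.6,0.9,-0.75,0,0,0,-1],
    [0.7,1,-0.75,0,0,0,-1],
    [0.7,1,-0.75,0,0,0,-1],
  ],
)

```text
clock: 0.72
position: [253.7, 366.2, 556.4]
ee_rot: [0.99, -0.142, 0.0, -0.001]
contact_force: [0.1, 0.2, -0.3]
gripper_width: 0.2
grasp_force: 0.0
```

```bash
python3 - <<'E'
from h import *
np.set_printoptions(precision=4,suppress=True)
s=arm.read_state();print(s['clock'],s['joints'],s['position'],s['ee_rot'],s['contact_force'])
d=np.load("top0.npz")['d'];V,U=np.mgrid[0:420,0:560]
o=arm.calibration("top");P=np.stack([(U-o['mtx'][0,2])/o['mtx'][0,0],-(V-o['mtx'][1,2])/o['mtx'][1,1],-np.ones(U.shape)],-1)*d[...,None]@o['cam_to_world'][:3,:3].T+o['cam_to_world'][:3,3]
def box(n,r0,r1,c0,c1,z0,z1):
    Q=P[r0:r1,c0:c1].reshape(-1,3);Q=Q[(Q[:,2]>z0)&(Q[:,2]<z1)];print(n,len(Q),(Q.min(0)+Q.max(0))/2,Q.mean(0),np.ptp(Q,axis=0))
box("pad",189,197,303,310,176,200)
box("motor",195,232,210,250,465,500)
box("ram",205,219,276,293,416,435)
box("clamp",204,208,266,275,295,312)
box("sbeaker",170,189,290,312,20,80)
E
```

```text
0.725 [ 1.3318 -0.0069 -0.1132  0.0001 -1.4619 -0.0455] [253.7147 366.2011 556.4126] [ 0.9899 -0.1418  0.0002 -0.0012] [ 0.069   0.1934 -0.2543]
pad 49 [581.5327 -41.7078 189.4164] [581.7832 -41.6783 188.1761] [20.8759 20.3225 17.4929]
motor 780 [496.7532 173.4399 476.0593] [495.2868 172.8966 477.7154] [75.5227 75.6115 21.6551]
ram 170 [500.5045  27.2522 422.8355] [500.4598  26.5498 423.9199] [31.3012 39.1355 12.5837]
clamp 35 [529.5419  72.9078 303.8782] [529.3224  73.2943 303.6479] [10.7654 25.0296 14.6169]
sbeaker 73 [653.5734 -22.5707  43.515 ] [657.9953 -24.3468  44.6599] [49.8375 48.2039 37.7632]
```

```bash
cat >>h.py <<'E'
from scipy.spatial.transform import Rotation as R
def pose(th): # tilt in world y-z plane, tool x = world x
    s,c=np.sin(th),np.cos(th);return R.from_matrix(np.array([[1,0,0],[0,-c,-s],[0,s,-c]]).T)
def go(p,Rt,p0=None,R0=None):
    s=arm.read_state();p0=s['position'] if p0 is None else p0;R0=R.from_quat(s['ee_rot']) if R0 is None else R0
    return np.r_[R0.inv().apply(np.array(p)-p0)/200,(R0.inv()*Rt).as_rotvec()/np.pi]
E
python3 - <<'E'
from h import *
np.set_printoptions(precision=3,suppress=True)
s=arm.read_state();th=np.radians(20);Rt=pose(th)
p1=np.array([330,200,640.]);print(go(p1,Rt))
tip=np.array([582,-31,188+5.]);a=np.array([0,np.sin(th),-np.cos(th)]);p3=tip-173*a
print("contact tcp",p3); p2=np.array([450,40,640.]);print(go(p2,Rt,p1,Rt));print(go(p3+[0,0,60],Rt,p2,Rt))
E
```

```text
[ 0.599  0.69  -0.42   0.11  -0.016 -0.09 ]
contact tcp [582.    -90.169 355.567]
[ 0.6    0.752 -0.274  0.     0.     0.   ]
[0.66  0.995 0.832 0.    0.    0.   ]
```

Emit:
carry_out(
  rows=[
    [0.3,0.35,-0.21,0.055,-0.008,-0.045,-1],
    [0.6,0.69,-0.42,0.11,-0.016,-0.09,-1],
    [0.6,0.69,-0.42,0.11,-0.016,-0.09,-1],
    [0.6,0.69,-0.42,0.11,-0.016,-0.09,-1],
    [0.6,0.69,-0.42,0.11,-0.016,-0.09,-1],
  ],
)

```text
clock: 1.35
position: [330.1, 202.3, 638.4]
ee_rot: [0.985, -0.0, -0.001, -0.173]
contact_force: [-0.2, 0.7, -0.6]
gripper_width: -0.2
grasp_force: 0.0
```

Emit:
carry_out(
  rows=[
    [0.2,0.25,-0.09,0,0,0,-1],
    [0.4,0.5,-0.18,0,0,0,-1],
    [0.6,0.75,-0.27,0,0,0,-1],
    [0.6,0.75,-0.27,0,0,0,-1],
    [0.6,0.75,-0.27,0,0,0,-1],
  ],
)

```text
clock: 1.98
position: [451.2, 44.7, 636.3]
ee_rot: [0.985, 0.001, -0.003, -0.173]
contact_force: [-0.3, 0.5, 0.4]
gripper_width: -0.2
grasp_force: 0.0
```

```bash
python3 - <<'E'
from h import *
np.set_printoptions(precision=3,suppress=True)
s=arm.read_state();th=np.radians(20);Rt=pose(th);print(s['clock'],s['joints'],s['position'],R.from_quat(s['ee_rot']).as_matrix())
p3=np.array([582,-90,355.6]);print(go(p3+[0,0,60],Rt))
E
```

```text
1.975 [ 0.347  0.003  0.19  -0.328 -1.637  1.184] [451.228  44.691 636.285] [[ 1.     0.    -0.005]
 [ 0.002 -0.94   0.34 ]
 [-0.005 -0.34  -0.94 ]]
[0.658 1.009 0.805 0.001 0.002 0.   ]
```

Emit:
carry_out(
  rows=[
    [0.33,0.32,-0.12,0,0,0,-1],
    [0.65,0.63,-0.23,0,0,0,-1],
    [0.65,0.63,-0.23,0,0,0,-1],
    [0.65,0.73,0.05,0,0,0,-1],
    [0.65,0.83,0.32,0,0,0,-1],
    [0.65,0.92,0.6,0,0,0,-1],
    [0.65,1.0,0.8,0,0,0,-1],
    [0.65,1.0,0.8,0,0,0,-1],
    [0.65,1.0,0.8,0,0,0,-1],
  ],
)

```text
clock: 3.1
position: [580.9, -88.1, 422.0]
ee_rot: [0.985, 0.002, 0.001, -0.173]
contact_force: [-0.5, 0.1, 0.2]
gripper_width: -0.2
grasp_force: 0.0
```

```bash
python3 - <<'E'
from h import *
import cv2
np.set_printoptions(precision=3,suppress=True)
s=arm.read_state();print(s['clock'],s['joints'],s['position'],s['contact_force'])
for n in("side","top"):
    p,d=arm.get_image(n);np.savez(f"{n}1.npz",p=p,d=d)
    if n=="top": A=cv2.resize(p[150:270,200:350,::-1],None,fx=3.2,fy=3.2,interpolation=cv2.INTER_CUBIC)
    else: B=cv2.resize(p[110:270,200:340,::-1],None,fx=2.4,fy=2.4,interpolation=cv2.INTER_CUBIC)
h=max(A.shape[0],B.shape[0]);C=np.zeros((h,A.shape[1]+B.shape[1],3),np.uint8);C[:A.shape[0],:A.shape[1]]=A;C[:B.shape[0],A.shape[1]:]=B
cv2.imwrite("pics/b.png",C[:, :800]);print(C.shape)
E
```

```text
3.1 [ 0.033  0.325  0.08  -0.358 -1.327  1.63 ] [580.936 -88.131 421.975] [-0.534  0.108  0.209]
(384, 816, 3)
```

View pics/b.png

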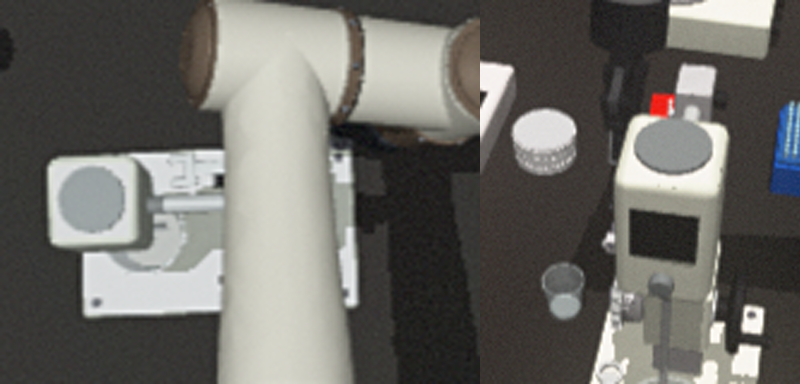

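Emit:
carry_out(
  rows=[
    [0.005,0.03,0.06,0,0,0,-1],
    [0.005,0.06,0.13,0,0,0,-1],
    [0.005,0.09,0.19,0,0,0,-1],
    [0.005,0.108,0.235,0,0,0,-1],
    [0.005,0.108,0.253,0,0,0,-1],
    [0.005,0.108,0.253,0,0,0,-1],
    [0.005,0.108,0.253,0,0,0,-1],
  ],
)

```text
clock: 4.08
position: [581.5, -92.7, 365.2]
ee_rot: [0.985, 0.001, 0.0, -0.173]
contact_force: [-0.5, -0.6, -0.5]
gripper_width: -0.3
grasp_force: 0.0
```

Emit:
carry_out(
  rows=[
    [0,0.003,0.009,0,0,0,-1],
    [0,0.007,0.019,0,0,0,-1],
    [0,0.007,0.019,0,0,0,-1],
  ],
)

```text
clock: 4.45
position: [581.3, -92.7, 360.3]
ee_rot: [0.985, 0.001, -0.001, -0.173]
contact_force: [0.1, -0.2, 0.1]
gripper_width: -0.1
grasp_force: 0.0
```

Emit:
carry_out(
  rows=[
    [0,0.002,0.005,0,0,0,-1],
    [0,0.003,0.01,0,0,0,-1],
    [0,0.003,0.01,0,0,0,-1],
  ],
)

```text
clock: 4.82
position: [581.3, -92.6, 358.4]
ee_rot: [0.985, 0.001, -0.001, -0.173]
contact_force: [0.4, -0.0, 0.6]
gripper_width: -0.1
grasp_force: 0.0
```

Emit:
carry_out(
  rows=[
    [0,0.002,0.005,0,0,0,-1],
    [0,0.003,0.01,0,0,0,-1],
    [0,0.003,0.01,0,0,0,-1],
  ],
)

```text
clock: 5.2
position: [581.3, -92.5, 356.3]
ee_rot: [0.985, 0.001, -0.001, -0.173]
contact_force: [0.3, 0.5, -0.1]
gripper_width: -0.0
grasp_force: 0.0
```

Emit:
carry_out(
  rows=[
    [0,0.002,0.005,0,0,0,-1],
    [0,0.003,0.01,0,0,0,-1],
    [0,0.003,0.01,0,0,0,-1],
  ],
)

```text
clock: 5.58
position: [581.3, -92.4, 354.2]
ee_rot: [0.985, 0.001, -0.001, -0.173]
contact_force: [0.3, 0.1, 0.1]
gripper_width: -0.0
grasp_force: 0.0
```

Emit:
carry_out(
  rows=[
    [0,0.002,0.005,0,0,0,-1],
    [0,0.003,0.01,0,0,0,-1],
    [0,0.003,0.01,0,0,0,-1],
  ],
)

```text
clock: 5.95
position: [581.4, -92.3, 352.5]
ee_rot: [0.985, 0.001, -0.0, -0.173]
contact_force: [0.2, -0.3, 1.9]
gripper_width: 0.2
grasp_force: 0.5
```

Emit:
carry_out(
  rows=[
    [0,0.002,0.005,0,0,0,-1],
    [0,0.003,0.01,0,0,0,-1],
    [0,0.003,0.01,0,0,0,-1],
  ],
)

```text
clock: 6.32
position: [581.4, -92.4, 351.0]
ee_rot: [0.985, 0.001, 0.0, -0.173]
contact_force: [-1.4, -1.7, 4.6]
gripper_width: 0.2
grasp_force: 2.4
```

Emit:
carry_out(
  rows=[
    [0,0.003,0.009,0,0,0,-1],
    [0,0.006,0.018,0,0,0,-1],
    [0,0.009,0.026,0,0,0,-1],
    [0,0.009,0.026,0,0,0,-1],
  ],
)

```text
clock: 6.82
position: [581.5, -92.2, 344.5]
ee_rot: [0.985, 0.001, -0.0, -0.173]
contact_force: [0.1, -2.0, 2.7]
gripper_width: 0.3
grasp_force: 1.3
```

Emit:
carry_out(
  rows=[
    [0,0.001,0.003,0,0,0,-1],
    [0,0.001,0.003,0,0,0,-1],
  ],
)

```text
clock: 7.08
position: [581.5, -92.2, 344.3]
ee_rot: [0.985, 0.001, -0.0, -0.173]
contact_force: [-0.0, -2.1, 3.1]
gripper_width: -0.3
grasp_force: 1.9
```

Emit:
carry_out(
  rows=[
    [0,0.001,0.002,0,0,0,-1],
    [0,0.001,0.002,0,0,0,-1],
  ],
)

```text
clock: 7.32
position: [581.5, -92.2, 343.8]
ee_rot: [0.985, 0.001, -0.0, -0.173]
contact_force: [1.3, -2.9, 3.3]
gripper_width: 0.2
grasp_force: 2.0
```

```bash
cat >>h.py <<'E'
def motor(d):
    q=d[197:230,216:240];c=arm.calibration("top");V,U=np.mgrid[197:230,216:240]
    z=np.array([atd("top",u,v,x)[2] for u,v,x in zip(U.ravel(),V.ravel(),q.ravel())]);z=z[(z>400)&(z<500)];m=np.median(z);return z[abs(z-m)<12].mean(),len(z)
E
python3 - <<'E'
from h import *
for f in("top0","top1"):print(motor(np.load(f+".npz")['d']))
p,d=arm.get_image("top");s=arm.read_state();print(motor(d),s['clock'],s['position'],s['contact_force'])
E
```

```text
(np.float64(478.44874807737716), 696)
(np.float64(478.3523991173084), 696)
(np.float64(475.8932239911399), 694) 7.375 [581.4898553  -92.22311409 343.76713377] [ 1.41663042 -4.00159651  3.18749495]
```

Emit:
carry_out(
  rows=[
    [0,0.001,0.002,0,0,0,-1],
    [0,0.001,0.002,0,0,0,-1],
  ],
)

```text
clock: 7.62
position: [581.5, -92.2, 343.2]
ee_rot: [0.985, 0.001, -0.0, -0.173]
contact_force: [0.5, -3.7, 4.5]
gripper_width: -0.4
grasp_force: 2.0
```

```bash
python3 - <<'E'
from h import *
p,d=arm.get_image("top");s=arm.read_state();print(motor(d),s['clock'],s['position'],s['contact_force'])
E
```

```text
(np.float64(474.75117782267944), 693) 7.675 [581.48718332 -92.23412337 343.22993498] [ 0.72992483 -4.47200611  3.96291503]
```

Emit:
carry_out(
  rows=[
    [0,0,0.0015,0,0,0,-1],
    [0,0,0.0015,0,0,0,-1],
  ],
)

```text
clock: 7.92
position: [581.5, -92.2, 343.1]
ee_rot: [0.985, 0.001, -0.0, -0.173]
contact_force: [1.5, -4.1, 4.8]
gripper_width: 0.1
grasp_force: 2.5
```

```bash
python3 - <<'E'
from h import *
p,d=arm.get_image("top");s=arm.read_state();print(motor(d),s['clock'],s['position'],s['contact_force'])
E
```

```text
(np.float64(473.6234577157714), 691) 7.975 [581.46731447 -92.188901   343.11319899] [ 0.53940783 -3.89412867  5.29097685]
```

Emit:
carry_out(
  rows=[
    [0,0,0,0,0,0,-1],
    [0,0,0,0,0,0,-1],
    [0,0,0,0,0,0,-1],
    [0,0,0,0,0,0,-1],
    [0,0,0,0,0,0,-1],
    [0,0,0,0,0,0,-1],
    [0,0,0,0,0,0,-1],
    [0,0,0,0,0,0,-1],
    [0,0,0,0,0,0,-1],
    [0,0,0,0,0,0,-1],
    [0,0,0,0,0,0,-1],
    [0,0,0,0,0,0,-1],
  ],
)

```text
clock: 9.48
position: [581.5, -92.2, 343.1]
ee_rot: [0.985, 0.001, -0.0, -0.173]
contact_force: [1.8, -4.1, 4.4]
gripper_width: 0.3
grasp_force: 2.7
```

```bash
python3 - <<'E'
from h import *
p,d=arm.get_image("top");s=arm.read_state();print(motor(d),s['clock'],s['position'],s['contact_force'])
for y in range(201,210):print(y,*[f"{atd('top',x,y,d[y,x])[2]:.0f}" for x in range(262,275)])
E
```

```text
(np.float64(467.51331633802494), 684) 9.525 [581.46083566 -92.17821126 343.06869733] [ 0.98984756 -4.10536019  4.86955236]
201 30 27 21 21 22 20 21 20 145 147 155 565 575
202 21 20 22 21 25 21 19 20 25 125 129 569 576
203 26 22 18 21 12 25 19 18 19 25 25 567 580
204 18 21 23 15 301 301 300 304 297 304 305 571 578
205 16 15 15 18 302 302 303 299 302 309 309 572 578
206 15 16 20 17 301 300 307 303 304 304 304 570 579
207 9 13 20 12 299 306 301 303 306 305 306 573 580
208 17 15 4 17 17 301 299 297 295 294 295 576 580
209 20 15 20 15 5 19 14 17 11 188 191 578 584
```

```bash
python3 - <<'E'
from h import *
L=[];C=[]
for i in range(12):
    p,d=arm.get_image("top");L.append(d);C.append(p.astype(float))
s=arm.read_state();print(motor(d),s['clock'],s['position'],s['contact_force'])
D=np.median(L,0);C=np.mean(C,0)
for y in range(202,210):print(y,*[f"{atd('top',x,y,D[y,x])[2]:.1f}" for x in range(265,274)],'|',*[str(C[y,x].round().astype(int)) for x in range(265,274)])
for f in ("top0","top1"):
    q=np.load(f+".npz")['p']
    for y in range(202,209):print(y,*[q[y,x] for x in range(265,287)])
E
```

```text
(np.float64(465.1512918947576), 680) 10.125 [581.45600906 -92.17054491 343.07009041] [ 1.26953571 -4.64367662  4.82319348]
202 22.5 22.3 21.8 20.6 20.4 125.8 126.9 126.9 568.4 | [212 218 218] [214 219 219] [216 221 221] [217 222 223] [218 223 224] [210 215 216] [177 182 183] [127 131 131] [140 140 131]
203 22.3 21.6 18.9 22.7 22.4 22.0 21.8 24.4 569.3 | [215 220 220] [216 221 222] [220 224 225] [224 228 229] [226 231 232] [227 230 231] [188 191 192] [139 142 142] [146 146 138]
204 21.8 300.3 301.3 300.5 300.2 300.3 307.3 306.6 570.8 | [205 209 209] [173 178 178] [132 136 136] [114 119 119] [115 119 120] [116 119 120] [92 95 97] [77 79 79] [136 136 127]
205 14.2 300.6 303.3 302.3 302.6 304.7 305.6 306.5 573.1 | [219 221 222] [176 179 179] [92 94 95] [33 34 35] [28 29 31] [31 32 33] [45 47 49] [58 58 58] [131 131 122]
206 15.1 302.5 304.0 304.2 303.1 303.5 305.3 306.6 574.8 | [224 226 227] [183 186 187] [101 102 104] [40 41 44] [35 36 39] [36 37 40] [53 54 56] [67 68 66] [131 131 121]
207 13.4 301.7 303.3 302.2 302.9 301.8 305.9 305.7 575.7 | [224 226 227] [179 181 183] [89 90 92] [30 
[... 3895 characters left out ...]
0 209 198] [211 211 200] [212 212 201] [212 212 201] [212 211 200] [214 213 203] [212 212 201]
207 [224 226 227] [177 180 182] [87 89 90] [30 32 33] [41 44 40] [138 138 125] [158 159 147] [174 173 161] [183 182 172] [189 189 178] [197 195 185] [199 199 188] [204 204 193] [206 206 195] [208 206 196] [208 209 197] [211 210 199] [212 212 201] [212 211 200] [212 211 199] [213 213 201] [212 211 200]
208 [169 173 167] [130 133 128] [81 84 78] [80 85 79] [79 81 76] [141 140 130] [162 161 152] [174 173 163] [182 181 170] [191 190 179] [196 196 186] [200 198 188] [203 202 190] [205 204 193] [207 206 195] [209 209 198] [211 209 199] [211 211 200] [211 211 199] [212 211 199] [213 212 201] [212 212 200]
```

Emit:
carry_out(
  rows=[
    [0,0,0,0,0,0,-1],
    [0,0,0,0,0,0,-1],
    [0,0,0,0,0,0,-1],
    [0,0,0,0,0,0,-1],
    [0,0,0,0,0,0,-1],
    [0,0,0,0,0,0,-1],
    [0,0,0,0,0,0,-1],
    [0,0,0,0,0,0,-1],
    [0,0,0,0,0,0,-1],
    [0,0,0,0,0,0,-1],
    [0,0,0,0,0,0,-1],
    [0,0,0,0,0,0,-1],
  ],
)

```text
clock: 11.62
position: [581.5, -92.2, 343.1]
ee_rot: [0.985, 0.001, -0.0, -0.173]
contact_force: [1.4, -4.3, 5.3]
gripper_width: -0.0
grasp_force: 2.7
```

Emit:
carry_out(
  rows=[
    [0,0,0,0,0,0,-1],
    [0,0,0,0,0,0,-1],
    [0,0,0,0,0,0,-1],
    [0,0,0,0,0,0,-1],
    [0,0,0,0,0,0,-1],
    [0,0,0,0,0,0,-1],
    [0,0,0,0,0,0,-1],
    [0,0,0,0,0,0,-1],
    [0,0,0,0,0,0,-1],
    [0,0,0,0,0,0,-1],
    [0,0,0,0,0,0,-1],
    [0,0,0,0,0,0,-1],
  ],
)

```text
clock: 13.12
position: [581.5, -92.2, 343.1]
ee_rot: [0.985, 0.001, -0.0, -0.173]
contact_force: [1.4, -4.4, 4.1]
gripper_width: -0.1
grasp_force: 2.7
```

Emit:
carry_out(
  rows=[
    [0,0,0,0,0,0,-1],
    [0,0,0,0,0,0,-1],
    [0,0,0,0,0,0,-1],
    [0,0,0,0,0,0,-1],
    [0,0,0,0,0,0,-1],
    [0,0,0,0,0,0,-1],
    [0,0,0,0,0,0,-1],
    [0,0,0,0,0,0,-1],
    [0,0,0,0,0,0,-1],
    [0,0,0,0,0,0,-1],
    [0,0,0,0,0,0,-1],
    [0,0,0,0,0,0,-1],
  ],
)

```text
clock: 14.62
position: [581.5, -92.2, 343.1]
ee_rot: [0.985, 0.001, -0.0, -0.173]
contact_force: [1.4, -4.6, 4.8]
gripper_width: 0.3
grasp_force: 2.7
```

```bash
python3 - <<'E'
from h import *
p,d=arm.get_image("top");s=arm.read_state();print(motor(d),s['clock'],s['position'],s['contact_force'])
E
```

```text
(np.float64(447.0733662707668), 632) 14.675 [581.45734486 -92.1764063  343.08728916] [ 0.94902671 -3.20650412  4.6094594 ]
```

Emit:
carry_out(
  rows=[
    [0,0,0,0,0,0,-1],
    [0,0,0,0,0,0,-1],
    [0,0,0,0,0,0,-1],
    [0,0,0,0,0,0,-1],
    [0,0,0,0,0,0,-1],
    [0,0,0,0,0,0,-1],
    [0,0,0,0,0,0,-1],
    [0,0,0,0,0,0,-1],
    [0,0,0,0,0,0,-1],
    [0,0,0,0,0,0,-1],
    [0,0,0,0,0,0,-1],
    [0,0,0,0,0,0,-1],
  ],
)

```text
clock: 16.18
position: [581.5, -92.2, 343.1]
ee_rot: [0.985, 0.001, -0.0, -0.173]
contact_force: [0.8, -4.5, 5.0]
gripper_width: -0.2
grasp_force: 2.7
```

Emit:
carry_out(
  rows=[
    [0,0,0,0,0,0,-1],
    [0,0,0,0,0,0,-1],
    [0,0,0,0,0,0,-1],
    [0,0,0,0,0,0,-1],
    [0,0,0,0,0,0,-1],
    [0,0,0,0,0,0,-1],
    [0,0,0,0,0,0,-1],
    [0,0,0,0,0,0,-1],
  ],
)

```text
clock: 17.18
position: [581.5, -92.2, 343.1]
ee_rot: [0.985, 0.001, -0.0, -0.173]
contact_force: [1.2, -4.2, 5.7]
gripper_width: 0.2
grasp_force: 2.7
```

```bash
python3 - <<'E'
from h import *
for i in range(3):
    p,d=arm.get_image("top");print(motor(d))
s=arm.read_state();print(s['clock'],s['position'],s['contact_force'])
E
```

```text
(np.float64(436.7972763434849), 597)
(np.float64(436.5817944952694), 598)
(np.float64(436.3545981364616), 598)
17.325 [581.48443289 -92.16969681 343.11049757] [ 1.16045271 -3.95577078  5.30867357]
```

Emit:
carry_out(
  rows=[
    [0,0,0,0,0,0,-1],
    [0,0,0,0,0,0,-1],
    [0,0,0,0,0,0,-1],
    [0,0,0,0,0,0,-1],
    [0,0,0,0,0,0,-1],
    [0,0,0,0,0,0,-1],
    [0,0,0,0,0,0,-1],
    [0,0,0,0,0,0,-1],
    [0,0,0,0,0,0,-1],
    [0,0,0,0,0,0,-1],
    [0,-0.051,-0.14,0,0,0,-1],
    [0,-0.085,-0.235,0,0,0,-1],
  ],
)

```text
clock: 18.82
position: [580.7, -91.0, 391.8]
ee_rot: [0.985, 0.001, -0.003, -0.175]
contact_force: [-0.3, -0.0, 1.0]
gripper_width: 0.1
grasp_force: 0.0
```

Emit:
carry_out(
  rows=[
    [0,0,0,0,0,0,-1],
    [0,0,0,0,0,0,-1],
    [0,0,0,0,0,0,-1],
    [0,0,0,0,0,0,-1],
    [0,0,0,0,0,0,-1],
    [0,0,0,0,0,0,-1],
    [0,0,0,0,0,0,-1],
    [0,0,0,0,0,0,-1],
  ],
)

```text
clock: 19.82
position: [581.4, -92.1, 392.9]
ee_rot: [0.985, 0.001, -0.0, -0.173]
contact_force: [-0.5, -0.3, -0.4]
gripper_width: -0.2
grasp_force: 0.0
```

```bash
python3 - <<'E'
from h import *
for i in range(4):
    p,d=arm.get_image("top");print(motor(d))
s=arm.read_state();print(s['clock'],s['position'],s['contact_force'])
E
```

```text
(np.float64(428.2508360361683), 579)
(np.float64(428.14072037101835), 575)
(np.float64(428.32341826033735), 578)
(np.float64(428.1732788266282), 576)
20.025 [581.34956689 -92.09892535 392.85568013] [-0.25199306 -0.05097009 -0.37380257]
```

Emit:
carry_out(
  rows=[
    [0,-0.085,-0.235,0,0,0,-1],
    [0,0.2,-0.35,0,0,0,-1],
    [0,0.5,-0.46,0,0,0,-1],
    [0,0.8,-0.56,0,0,0,-1],
    [0,0.8,-0.56,0,0,0,-1],
    [0,0.8,-0.56,0,0,0,-1],
  ],
)

```text
clock: 20.78
position: [581.7, -280.9, 443.1]
ee_rot: [0.985, 0.0, -0.001, -0.173]
contact_force: [-0.6, -0.6, -0.1]
gripper_width: -0.0
grasp_force: 0.0
```

```bash
python3 - <<'E'
from h import *
import cv2
L=[];C=[]
for i in range(10):
    p,d=arm.get_image("top");L.append(d);C.append(p.astype(float))
s=arm.read_state();print(motor(d),s['clock'],s['position'],s['contact_force'])
D=np.median(L,0);C=np.mean(C,0)
for y in range(190,210):print(y,*[f"{atd('top',x,y,D[y,x])[2]:.0f}" for x in range(262,311)])
cv2.imwrite("pics/e.png",cv2.resize(C[185:215,255:315,::-1].astype(np.uint8),None,fx=12,fy=12,interpolation=cv2.INTER_CUBIC))
E
```

```text
(np.float64(428.33916147247453), 578) 21.275 [ 581.82966897 -280.21854244  443.74108658] [ 0.02358305 -0.633314    0.61648287]
190 0 3 -0 -1 0 1 0 1 -1 1 0 -0 1 0 2 0 -1 2 1 -1 2 -0 0 -1 1 -3 1 -0 4 2 -0 -0 -3 0 1 -1 -1 -1 -1 -1 -1 187 189 190 188 189 188 189 2
191 2 0 2 3 2 -1 0 -1 -0 -2 -1 1 -1 2 -0 3 0 2 3 -1 2 -0 -0 1 3 2 -1 179 180 1 1 4 1 2 2 0 2 2 2 -1 2 188 187 187 189 191 191 189 1
192 1 0 0 2 2 1 1 1 -1 -2 0 1 3 -1 2 -2 2 -1 1 1 1 2 3 1 1 188 190 192 191 185 178 0 1 -1 181 183 182 183 183 183 184 188 189 189 186 190 191 189 -1
193 -1 1 1 1 1 1 -1 2 3 1 -1 1 0 0 -0 -1 -0 1 0 1 -1 2 -0 -1 189 193 193 190 193 191 182 181 180 183 184 183 182 183 182 184 186 187 187 189 187 190 190 190 2
194 0 -2 3 -0 0 0 3 2 1 -2 1 -1 1 0 -1 1 1 -0 0 -0 0 2 0 2 189 192 189 191 192 189 182 181 180 178 181 181 181 183 186 184 184 187 190 187 188 188 190 191 5
195 -1 0 -2 0 -0 1 0 2 -1 2 -0 0 1 1 -1 -1 -1 2 2 -0 0 1 -0 -2 -1 190 191 193 191 185 181 180 180 180 178 176 0 2 2 12 12 188 188 188 189 189 190 190 1
196 0 -0 2 -1 1 3 -2 0 -0 -1 -2 0 -2 -1 1 13 15 14 15 13 13 13 14 16 12 16 13 178 180 180
[... 1626 characters left out ...]
14 14 304 303 303 303 304 304 307 305 304 314 312 312 309 308 307 305 285 299 299 299 148 145 183 184 186 186 183 176 13 14 13 15 14 14 14 16 13 17 15 13 16 16 14 13 1
207 15 14 15 12 301 302 302 302 303 306 307 305 304 305 280 280 278 277 275 274 272 337 333 336 186 186 188 188 188 189 190 188 189 13 17 12 16 15 16 11 14 14 14 16 13 15 15 15 1
208 17 13 14 14 15 298 298 297 297 296 295 294 294 290 248 245 372 374 373 373 372 374 371 373 374 374 373 375 374 372 191 188 192 188 14 15 14 14 16 15 16 14 13 14 16 13 17 13 0
209 15 15 14 16 15 13 15 13 16 190 190 190 190 192 197 212 373 374 375 374 375 374 374 375 375 374 373 373 374 374 190 189 191 188 13 16 15 17 15 16 15 15 11 16 16 16 15 14 2
```

View pics/e.png

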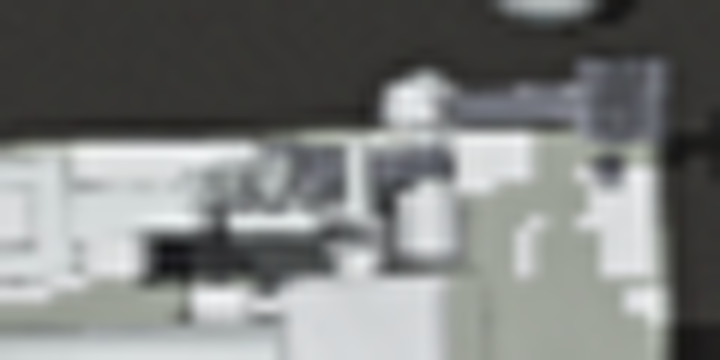

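```bash
python3 -c "
from bench import arm
print(arm.job_done())"
```

```text
the job is handed in; nothing more can be done
None
```

The stirrer is down 50.2 mm (12 teeth), the pawl has dropped back and the load holds still. The pointer is level with the index mark to within about 3 mm by the top camera's depth readings. The mark's tip itself was out of the cameras' sight, so its height is inferred from the clamp around it. The job is handed in with the arm clear of everything.

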